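Walk the converter housing round to its stop

ROBOT

A 6-joint arm with a two-finger parallel gripper is mounted at the origin on the work surface. World frame = base frame: x ahead of the robot, y to its left, z up, the work surface at z = 0. Lengths are in m, angles in rad, forces in N, time in s.
With the tool pointing down it reaches from about 0.35 to 1 m from the base axis. Payload 7.1 kg.
Tool frame: the origin (TCP) lies at the very end of the fingers, on their centre line; the grasp point (between the pads) lies 19 mm behind it; z points along the fingers, y is the line along which they close (so a half turn about z gives the same grasp; the last joint's range is limited). The gripper opens to 85 mm and grips with 20 to 120 N. Pads are 22 mm wide; open, the fingers measure 114 mm over their backs; the gripper's body (76 mm by 85 mm) begins 54 mm behind the grasp point. The pads swing forward as they close: fully open they stand 13 mm farther back than shut.
Start: joints at [1.204, 0.423, 1.63, -0, 1.089, -0.019], TCP at [0.213, 0.588, 0.231] pointing down, gripper open.
Joint ranges: [-3, 3], [-0.9, 2.11], [0.09, 2.58], [-1.31, 4.45], [0.11, 2.69], [-2.54, 2.54]. Speed limits (rad/s): [2.39, 2.39, 3.01, 3.14, 3.14, 3.14].

INTERFACE

Orientations are given as a unit quaternion [w, x, y, z].
In Python, from cell import get_obs, camera, job_done gives the robot as it stands. The module is installed in compiled form; this text tells all that it offers.
- The arm moves only by the tool play_rows, never from a script. Its argument "plan" is text: rows parted by semicolons, each of 4 numbers parted by spaces: the shift along the tool's x, y, z in cm, then the turn about the tool's z in rad. In form: dx dy dz turn; .... A call has 1 to 5 rows; each row shifts and turns the commanded pose from where the row before left it, along the tool's axes as they then stand; what a row does not reach is not made up. A row lasts 1/10 s, in which the tool goes at most 50 mm and 8.59 degrees, less where a joint would pass 70% of its speed; a pose out of reach is approached as far as the arm can. A call with a gripper value outside its range is refused whole. "fingers" is the opening, from 0 (shut) to 1 (fully open), set as the call begins (left out, the last holds). The fingers move at their own pace and stop on an object; "grip_force" is the grip in N (left out, the last holds). Time passes only in rows, so rows that do not move let the fingers close. It gives the time, the measured TCP pose, the force, the opening and the grip force at its end, in the units of the state.
- get_obs(): the state, without advancing time (a new reading comes with each control period).
- camera(name): name is "scene" or "top" or "wrist"; returns a dict with "image" (384x512x3 uint8, red, green, blue), "range_z" (384x512 float32, m along the optical axis (not along the pixel's ray), 0 where there is no reading), "mtx" (3x3 intrinsics, pixels), "dist" ([k1, k2, p1, p2, k3] as OpenCV has them; the pictures are not rectified), "view" (4x4, takes a point from world to camera coordinates). Camera axes: x right, y down, z forward; pixel columns grow to the right and rows downward; lengths in m; the calibration is good to about 2 mm. A picture is of the moment at which its call begins.
- job_done(): hands the job in; it is judged then, once.
The state is a dict: "time_s": time; "joint_positions": joint angles; "qd": joint speeds; "tau": joint torques, N m; "ee_pos": TCP position; "tool_rot": TCP orientation; "ft_force": force on the tool from outside, world axes, zero at the start; "wrist_torque": the same for the moment, N m; "grip_width": finger opening in m; "grasp_force": force on a finger pad.
Only numpy, scipy, OpenCV 4.12 (cv2) and the standard library are available. Lean on these libraries where they do the work, as an engineer would, in place of code of your own. Each camera call takes 0.05 s, during which the arm holds its last target. There are 200 camera calls.

TASK

Square up the heavy cast converter housing for its insulation test by pushing it, first at one corner and then at another: walk it round on the steel plate, clear of the angle stop, until the side with the two sockets faces the stop, then push it up until that side sits flat against the stop along its whole length. Do not lift or tip the housing, do not let it meet the stop while it still stands askew, keep off its sockets, and leave the other parts on the bench alone.

Things in the scene. Friction and masses are not known exactly. Their poses are not given: they have to be found in the camera images.
- housing: The heavy finned box of cast aluminium on the plate: 125 mm deep (its x), 170 mm long (its y), 70 mm high, flat upright sides, 1.0 to 1.6 kg, 5 to 11 N to slide, stays where left. Origin: centre of its underside. +x points out of the socket side, z up. At the start that side is turned 40 to 85 degrees anticlockwise (from above) from facing the stop, all of it at least 45 mm clear of the stop
- sockets: The two orange round sockets fixed on the housing's socket side, not to be touched: they cover the middle of that side, 38 mm either way, from 31 to 65 mm above the plate, and stand out 14 mm. They pass over the stop with 6 mm to spare. Origin: on that side, midway between the sockets, 48 mm above the plate; axes as the housing's
- front_left (a point): Left end of the housing's socket side (its corner at +x, +y of the housing), 12 mm above the plate; axes as the housing's
- front_right (a point): Right end of the housing's socket side (its corner at +x, -y of the housing), 12 mm above the plate; axes as the housing's
- stop: The fence: a dark steel angle bar bolted across the far part of the plate, 320 mm long (its y), rigid. Its upright face, 25 mm high above the plate, is turned to the robot; its foot and bolts are behind. Origin: middle of the face, level with the plate's top. +x points into the bar, away from the robot, square to the face
- plate: The fixed bright steel plate on which the housing slides: 460 mm (x) by 360 mm (y) by 8 mm thick, its top 8 mm above the bench. Origin: centre of its underside; the stop's face stands at x = +150 mm of it, axes as the stop's
- plug: Bystander: a loose orange and black cable plug lying on the bench to the right of the plate, 82 mm long, 42 mm high. Origin: centre underneath, at the bench
- contactor: Bystander: a black contactor with two copper studs on the bench to the left of the plate, 84 by 46 mm, 57 mm high. Origin: centre of its underside
- hub: Bystander: a turned steel hub, 88 mm across and 70 mm high, standing on the bench to the left of the plate, farther from the robot than the contactor. Origin: centre of its underside
- wrench: Bystander: a 170 mm open-ended wrench lying on the bench to the right of the plate. Origin: middle of it, at the bench
There are look-alikes about, which are no part of the job. What is meant by the housing is not purple or yellow, and is the larger of those in its own colour.

How it is judged:
At the end, for the whole second after the job is handed in: The housing rests flat on the plate with its socket side against the stop's face: both ends of that side within 4 mm of the face, and both within the length of the stop; at rest (x of each of front_left, front_right in the frame of stop above -0.004 m and y of front_left in the frame of stop below 0.162 m and y of front_right in the frame of stop above -0.162 m and z of front_left in the frame of stop between 0.007 and 0.017 m and angle between housing's own z axis and vertical below 0.05 rad and linear speed of housing below 0.01 m/s); the robot touches nothing.
It fails at once if the housing is lifted (6 mm) or tipped (0.12 rad) (height (world z) of housing above 0.014 m or angle between housing's own z axis and vertical above 0.12 rad).
It fails at once if the housing meets the stop while more than 0.3 rad (17 degrees) askew to it (contact force between housing and stop above 1 N and angle between the x axis of housing and the x axis of stop, either way round above 0.3 rad).
It fails at once if the sockets are pressed or knocked (over 1.5 N) (contact force between sockets and anything else above 1.5 N).
It fails at once if a bystander is moved by more than 15 mm (distance of any of plug, contactor, hub, wrench from where it was at the start of the episode above 0.015 m).
It also fails if it takes over 72 s, if anything falls off the work surface, if the arm or the gripper's body presses on something with over 40 N, if the wrist force passes 120 N, or if a joint passes its speed limit or range.

## Working session

There is one attempt and no reset: what is moved stays moved. The work goes in short steps, Python scripts to look and compute and a tool call to move; the robot and the scene stay as the last step left them, time stands still between calls to the robot, and variables do not carry over. Pictures are saved under pics/ and viewed, at most 10 in all, crops included, and the job is handed in when it is done.

Besides the shell and the picture viewer there is one more tool, called after "Call:" by a JSON object that holds its "op" and its "data", one argument or row to a line. play_rows: Moves the arm, as the interface text tells. Its arguments: {"type":"object","properties":{"plan":{"type":"string"},"fingers":{"type":"number"},"grip_force":{"type":"number"}},"required":["plan"]}

```bash
mkdir -p pics
python3 - <<'E'
from cell import get_obs, camera
import cv2, numpy as np, pickle
o=get_obs(); print({k:np.round(v,3) for k,v in o.items()})
d={}
for n in("top","scene"):
    c=camera(n); d[n]=c; cv2.imwrite(f"pics/{n}0.png",c["image"][:,:,::-1]); print(n,c["mtx"],c["dist"],c["view"])
pickle.dump(d,open("c0.pkl","wb"))
E
```

```text
{'time_s': np.float64(0.0), 'joint_positions': array([ 1.204,  0.424,  1.631,  0.   ,  1.089, -0.019]), 'qd': array([ 0.   , -0.   ,  0.001, -0.   , -0.   , -0.001]), 'tau': array([-1.0000e-03, -5.5740e+01, -2.8173e+01, -0.0000e+00,  7.0000e-03,
        0.0000e+00]), 'ee_pos': array([0.213, 0.587, 0.231]), 'tool_rot': array([-0.   ,  0.173,  0.985, -0.001]), 'ft_force': array([-0.187,  0.31 , -0.76 ]), 'wrist_torque': array([-0.021,  0.029, -0.002]), 'grasp_force': np.float64(0.0), 'grip_width': np.float64(0.086)}
top [[378.9949371    0.         254.16354013]
 [  0.         378.9949371  187.69974965]
 [  0.           0.           1.        ]] [0.03084444 0.         0.         0.         0.        ] [[ 0.01005016 -0.9997528   0.01983274 -0.05628623]
 [-0.9807715  -0.01372127 -0.19467664  0.53024922]
 [ 0.19490064 -0.01749486 -0.98066695  1.15079564]
 [ 0.          0.          0.          1.        ]]
scene [[426.7997382    0.         260.3276106 ]
 [  0.         426.7997382  184.93312642]
 [  0.           0.           1.        ]] [-0.05029756  0.          0.          0.          0.        ] [[-0.32719251  0.94495576 -0.00191797  0.22208752]
 [ 0.68723545  0.23656235 -0.68683746 -0.30180293]
 [-0.64857729 -0.22604617 -0.72680852  1.72806099]
 [ 0.          0.          0.          1.        ]]
```

View pics/top0.png

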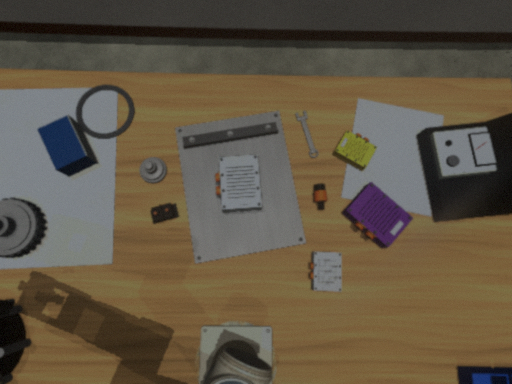

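View pics/scene0.png

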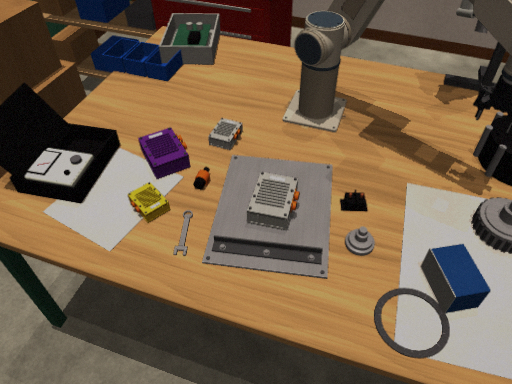

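The top view shows the housing at about (240,183) with its orange sockets on the left (217,185). The stop runs from (183,142) to (278,127), and the plate corners are near (178,129), (279,112), (304,241) and (197,261). The scene view agrees: the housing is at (273,200) and its sockets face the contactor side. I'll measure next.

```bash
cat > h.py <<'E'
import cv2, numpy as np
def ray(c,uv,z):
    """pixels -> world points on plane height z"""
    p=cv2.undistortPoints(np.float64(uv).reshape(-1,1,2),c["mtx"],c["dist"])[:,0]
    R,t=c["view"][:3,:3],c["view"][:3,3]; o=-R.T@t
    d=np.c_[p,np.ones(len(p))]@R
    z=np.broadcast_to(z,len(p))
    return o+d*((z-o[2])/d[:,2])[:,None]
def cloud(c):
    h,w=c["range_z"].shape; v,u=np.mgrid[:h,:w]
    p=cv2.undistortPoints(np.float64(np.c_[u.ravel(),v.ravel()]).reshape(-1,1,2),c["mtx"],c["dist"])[:,0]
    P=np.c_[p,np.ones(len(p))]*c["range_z"].reshape(-1,1)
    R,t=c["view"][:3,:3],c["view"][:3,3]
    W=(P-t)@R; W[c["range_z"].ravel()==0]=np.nan
    return W.reshape(h,w,3)
def orange(c):
    H=cv2.cvtColor(c["image"],cv2.COLOR_RGB2HSV)
    return cv2.inRange(H,(4,150,90),(20,255,255))>0
def housing(c,lo=.066,hi=.09,near=None):
    W=cloud(c); z=W[...,2]
    m=(z>lo)&(z<hi)&(W[...,0]>.3)&(W[...,0]<.85)&(W[...,1]>-.2)&(W[...,1]<.2)&~orange(c)
    n,l,s,_=cv2.connectedComponentsWithStats(m.astype(np.uint8))
    k=1+np.argmax(s[1:,4]); m=(l==k)
    cn=max(cv2.findContours(m.astype(np.uint8),cv2.RETR_EXTERNAL,cv2.CHAIN_APPROX_NONE)[0],key=cv2.contourArea)[:,0]
    P=ray(c,cn,.078)[:,:2]
    r=cv2.minAreaRect((P*1000).astype(np.float32)); b=cv2.boxPoints(r)
    e=b[1]-b[0]; f=b[2]-b[1]
    s=e if np.linalg.norm(e)<np.linalg.norm(f) else f      # short side = housing x
    a=np.arctan2(s[1],s[0])
    return np.array(r[0])/1000,np.array(r[1]),a,m,W,b/1000
E
python3 - <<'E'
from h import *
import pickle
d=pickle.load(open("c0.pkl","rb"))
for n,c in d.items():
    ce,sz,a,m,W,b=housing(c); print(n,"housing",ce.round(4),sz.round(1),np.degrees(a),"medz",np.median(W[m][:,2]),m.sum())
    z=W[...,2]
    s=(z>.024)&(z<.045)&(W[...,0]>.45)&(W[...,0]<.85)&(abs(W[...,1])<.22)&~orange(c)&~cv2.dilate(m.astype(np.uint8),np.ones((13,13))).astype(bool)
    k,l,st,_=cv2.connectedComponentsWithStats(s.astype(np.uint8)); 
    for i in np.argsort(-st[1:,4])[:2]+1:
        P=W[l==i]; r=cv2.minAreaRect((P[:,:2]*1000).astype(np.float32)); print("stop?",st[i],np.round(r[0],1),np.round(r[1],1),r[2],np.median(P[:,2]))
        print(cv2.boxPoints(r).round(0).tolist())
    o=orange(c)&(abs(z-.05)<.03)&(np.hypot(W[...,0]-ce[0],W[...,1]-ce[1])<.12); print("orange",W[o].mean(0).round(3))
    pl=(abs(z-.008)<.0035)
c=d["top"]; print("plate corners",ray(c,[(178,129),(279,112),(304,241),(197,261)],.008).round(4))
E
```

```text
top housing [ 0.5457 -0.0011] [168.8 131.4] -84.92805 medz 0.07008192837629335 1961
stop? [183 129  96  18 216] [704.3  28.6] [  8.8 318.6] 10.596014022827148 0.03102097305326555
[[671.0, 184.0], [729.0, -129.0], [738.0, -127.0], [679.0, 186.0]]
stop? [169 203   5  10  32] [465.5 215.3] [30.6  9.9] 15.655669212341309 0.0385331845638581
[[449.0, 216.0], [452.0, 206.0], [482.0, 215.0], [479.0, 224.0]]
orange [0.542 0.066 0.067]
scene housing [ 5.565e-01 -4.000e-04] [174.7 126.3] -85.47885 medz 0.07250921316856912 1673
stop? [214 235 109  16 375] [703.2  30.2] [ 12.3 318.5] 10.487044334411621 0.03154155144245861
[[668.0, 186.0], [726.0, -127.0], [738.0, -125.0], [680.0, 188.0]]
stop? [345 195   4  11  25] [465.6 216.4] [34.   7.9] 16.815908432006836 0.03883703583875586
[[448.0, 215.0], [450.0, 208.0], [483.0, 218.0], [481.0, 225.0]]
orange [0.548 0.066 0.068]
plate corners [[ 0.7384  0.2087  0.008 ]
 [ 0.8058 -0.1333  0.008 ]
 [ 0.3675 -0.2125  0.008 ]
 [ 0.3012  0.1275  0.008 ]]
```

Run:
```python
from h import *
import pickle
d=pickle.load(open("c0.pkl","rb"))
out=[]
for n,c in d.items():
    ce,sz,a,m,W,b=housing(c,lo=.06); z=W[...,2]
    print(n,np.percentile(z[m],[2,10,25,50,75,90,98]).round(4))
    pl=(abs(z-.008)<.006)&(abs(W[...,0]-.42)<.05)&(abs(W[...,1]+.02)<.08); print("plate z",np.percentile(z[pl],[5,50,95]).round(4))
    u,v=np.nonzero(m)[1],np.nonzero(m)[0]
    x0,y0=(195,130) if n=="top" else (225,155)
    im=c["image"][y0:y0+100,x0:x0+100,::-1]; mm=m[y0:y0+100,x0:x0+100].astype(np.uint8)
    im=cv2.resize(im,None,fx=4,fy=4,interpolation=cv2.INTER_CUBIC); im=cv2.convertScaleAbs(im,alpha=1.5); mm=cv2.resize(mm,None,fx=4,fy=4,interpolation=0)
    cv2.drawContours(im,cv2.findContours(mm,0,1)[0],-1,(0,0,255),1); out.append(im)
cv2.imwrite("pics/crop.png",np.hstack(out))
```

```text
top [0.0645 0.0662 0.0678 0.0697 0.0725 0.0763 0.0793]
plate z [0.0036 0.007  0.011 ]
scene [0.0649 0.0688 0.0704 0.0724 0.0758 0.0787 0.0812]
plate z [0.0057 0.0093 0.0125]
```

View pics/crop.png

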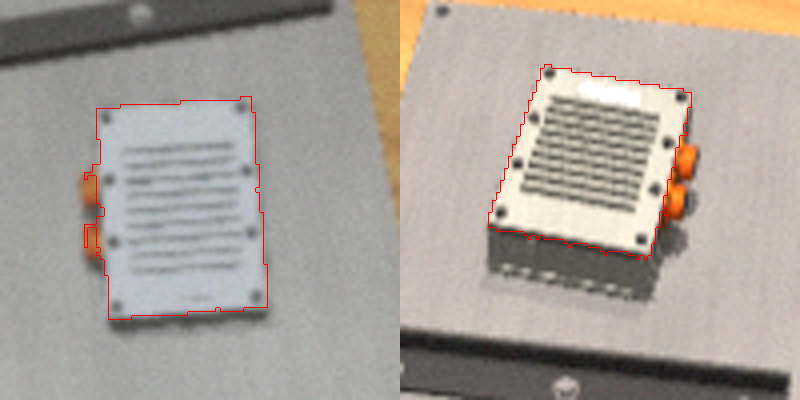

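The crops show the lid outline clearly. Its corners in the left crop are (97,108), (250,97), (267,307) and (108,319), and in the right crop (543,66), (691,92), (650,256) and (489,227). I'll triangulate them across both views.

Run:
```python
from h import *
import pickle
d=pickle.load(open("c0.pkl","rb"))
t=np.array([(97,108),(250,97),(267,307),(108,319)])/4+(195,130)-.5   # far-left, far-right, near-right, near-left
s=(np.array([(650,256),(489,227),(543,66),(691,92)])-(400,0))/4+(225,155)-.5
for z in(.066,.070,.074,.078):
    A,B=ray(d["top"],t,z)[:,:2],ray(d["scene"],s,z)[:,:2]
    print(z,(A-B).round(4).tolist(),A.mean(0).round(4),B.mean(0).round(4))
z=.072
for n,p in(("top",t),("scene",s)):
    A=ray(d[n],p,z)[:,:2]; print(n,A.round(4).tolist(),A.mean(0).round(4))
    L=[np.linalg.norm(A[i]-A[(i+1)%4]).round(4) for i in range(4)]
    e=A[0]-A[3]+A[1]-A[2]; print(L,"long axis deg",np.degrees(np.arctan2(e[1],e[0])), "short",np.degrees(np.arctan2(*(A[0]-A[1]+A[3]-A[2])[::-1])))
```

```text
0.066 [[0.0012, -0.0013], [-0.0003, -0.0011], [0.0053, 0.002], [0.0051, 0.0027]] [ 0.5489 -0.0037] [ 0.546  -0.0043]
0.07 [[-0.0031, -0.0024], [-0.0046, -0.0022], [0.0009, 0.0009], [0.0007, 0.0016]] [ 0.548  -0.0038] [ 0.5495 -0.0033]
0.074 [[-0.0074, -0.0035], [-0.0089, -0.0034], [-0.0035, -0.0003], [-0.0038, 0.0005]] [ 0.5471 -0.0039] [ 0.553  -0.0023]
0.078 [[-0.0117, -0.0045], [-0.0131, -0.0045], [-0.0079, -0.0015], [-0.0082, -0.0006]] [ 0.5463 -0.004 ] [ 0.5565 -0.0012]
top [[0.6262, 0.0636], [0.6372, -0.0575], [0.4688, -0.0721], [0.4579, 0.0504]] [ 0.5476 -0.0039]
[np.float64(0.1216), np.float64(0.169), np.float64(0.123), np.float64(0.1688)] long axis deg 4.720255502296947 short 95.13753209306964
scene [[0.6315, 0.0666], [0.644, -0.0547], [0.4701, -0.0724], [0.4595, 0.0494]] [ 0.5513 -0.0028]
[np.float64(0.1219), np.float64(0.1747), np.float64(0.1222), np.float64(0.1728)] long axis deg 5.755214953319463 short 95.44163158102782
```

Call:
{"op": "play_rows", "data": {
  "plan": "-3.28 -3.72 0 0; -3.28 -3.72 0 0; -3.28 -3.72 0 0; -3.28 -3.72 0 0; -3.28 -3.72 0 0",
  "fingers": 0,
  "grip_force": 30
}}

```text
time_s: 0.6
ee_pos: [0.3039, 0.3548, 0.2311]
tool_rot: [-0.0, 0.173, 0.985, -0.0]
ft_force: [0.9, 0.7, -0.0]
grip_width: 0.0124
grasp_force: 0.0
```

Call:
{"op": "play_rows", "data": {
  "plan": "-3.28 -3.72 0 0; -3.28 -3.72 0 0; -3.28 -3.72 0 0; -3.28 -3.72 0 0; -3.28 -3.72 0 0"
}}

```text
time_s: 1.1
ee_pos: [0.3947, 0.1241, 0.2314]
tool_rot: [0.0, 0.173, 0.985, 0.0]
ft_force: [0.8, -0.7, -0.1]
grip_width: 0.0001
grasp_force: 0.0
```

Call:
{"op": "play_rows", "data": {
  "plan": "-3.28 -3.72 0 0; -3.28 -3.72 0 0; -3.28 -3.72 0 0; -3.28 -3.72 0 0; -3.28 -3.72 0 0"
}}

```text
time_s: 1.6
ee_pos: [0.4855, -0.1069, 0.2312]
tool_rot: [-0.0, 0.173, 0.985, 0.0]
ft_force: [0.1, 1.2, 0.2]
grip_width: -0.0001
grasp_force: 0.0
```

Call:
{"op": "play_rows", "data": {
  "plan": "0 0 2 0.14; 0 0 2 0.14; 0 0 2 0.14; 0 0 2 0.14; 0 0 2 0.14"
}}

```text
time_s: 2.1
ee_pos: [0.4851, -0.1048, 0.1303]
tool_rot: [-0.0, 0.503, 0.864, -0.0]
ft_force: [-0.4, 0.3, -0.1]
grip_width: 0.0001
grasp_force: 0.0
```

Call:
{"op": "play_rows", "data": {
  "plan": "0 0 0 0.14; 0 0 0 0.14; 0 0 0 0.14; 0 0 0 0; 0 0 0 0"
}}

```text
time_s: 2.6
ee_pos: [0.4852, -0.1047, 0.1312]
tool_rot: [-0.0, 0.668, 0.744, -0.0]
ft_force: [-0.2, -0.4, 0.0]
grip_width: -0.0003
grasp_force: 0.0
```

Call:
{"op": "play_rows", "data": {
  "plan": "0 0 3.5 0; 0 0 3.5 0; 0 0 3.5 0; 0.5 0 0 0; 0.5 0 0 0"
}}

```text
time_s: 3.1
ee_pos: [0.4839, -0.0944, 0.0263]
tool_rot: [-0.001, 0.669, 0.743, -0.0]
ft_force: [0.3, -0.9, 0.6]
grip_width: -0.0002
grasp_force: 0.0
```

```bash
cat > look.py <<'E'
import sys
from cell import get_obs,camera
from h import *
SO=np.array([.7007,.0248]); SA=np.radians(10.5)
def rep(save=None):
    o=get_obs(); q=o["tool_rot"]; ha=2*np.arctan2(q[2],q[1]); p=o["ee_pos"]
    ims=[]
    for n in("scene","top"):
        c=camera(n); W=cloud(c); z=W[...,2]
        gray=c["image"].max(2).astype(int)-c["image"].min(2)<45
        m=((z>.058)&(z<.083)&(W[...,0]>.4)&(W[...,0]<.85)&(abs(W[...,1])<.22)&gray).astype(np.uint8)
        m=cv2.morphologyEx(m,cv2.MORPH_OPEN,np.ones((3,3)))
        k,l,s,_=cv2.connectedComponentsWithStats(m); i=1+np.argmax(s[1:,4]); m=(l==i).astype(np.uint8)
        cn=max(cv2.findContours(m,0,cv2.CHAIN_APPROX_NONE)[0],key=cv2.contourArea)[:,0]
        r=cv2.minAreaRect((ray(c,cn,.071)[:,:2]*1000).astype(np.float32)); b=cv2.boxPoints(r)
        e,f=b[1]-b[0],b[2]-b[1]; sh=e if np.linalg.norm(e)<np.linalg.norm(f) else f
        ce=np.array(r[0])/1000
        om=orange(c)&(z>.03)&(z<.085)&(np.hypot(W[...,0]-ce[0],W[...,1]-ce[1])<.12)
        a=np.arctan2(sh[1],sh[0])
        if om.sum()>5:
            v=W[om].mean(0)[:2]-ce
            if v@sh<0:a+=np.pi
        a=(a+np.pi)%(2*np.pi)-np.pi
        if om.sum()<=5 and abs(a)>2: a-=np.pi*np.sign(a)
        R=lambda t:np.array([[np.cos(t),np.sin(t)],[-np.sin(t),np.cos(t)]])
        print(n,"c",ce.round(4),"size",np.round(r[1],0),"rel deg %.1f"%np.degrees(a-SA),"c in stop mm",(R(SA)@(ce-SO)*1000).round(1),
          "tool in housing mm",(R(a)@(p[:2]-ce)*1000).round(1),"tool-housing deg %.1f"%np.degrees((ha-a+np.pi)%(2*np.pi)-np.pi))
        x,y=np.maximum(cn.mean(0).astype(int)-75,0)
        im=c["image"][...,::-1].copy(); cv2.drawContours(im,[cn.reshape(-1,1,2)],-1,(0,0,255),1)
        ims.append(cv2.resize(im[y:y+150,x:x+150],(400,400)))
    if save: cv2.imwrite(f"pics/{save}.png",np.hstack(ims))
rep(sys.argv[1] if len(sys.argv)>1 else None)
E
python3 look.py a1
```

```text
scene c [ 0.5524 -0.0029] size [180. 125.] rel deg 84.5 c in stop mm [-150.9   -0.2] tool in housing mm [-85.2  76.2] tool-housing deg 1.0
top c [ 0.5645 -0.0006] size [141. 124.] rel deg 81.1 c in stop mm [-138.5   -0.2] tool in housing mm [-91.5  83.3] tool-housing deg 4.4
```

View pics/a1.png

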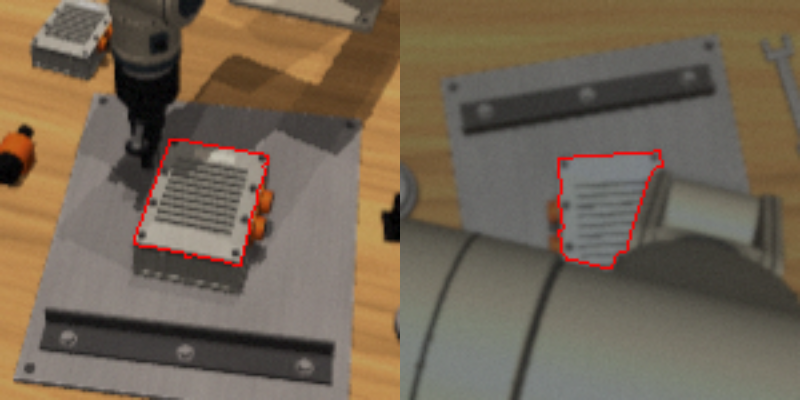

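The scene view (left) has the housing outlined cleanly, with the closed fingers standing at its near right corner around (150,150). The arm blocks the top view, so I'll steer with the scene camera and start pushing.

Call:
{"op": "play_rows", "data": {
  "plan": "0.6 0.4 0 0; 0.6 0 0 0; 0.6 -0.2 0 0.04; 0.6 -0.3 0 0.05; 0.6 -0.3 0 0.05"
}}

```text
time_s: 3.7
ee_pos: [0.4794, -0.0651, 0.0277]
tool_rot: [0.002, 0.721, 0.693, 0.001]
ft_force: [-0.4, -6.7, 2.9]
grip_width: -0.0001
grasp_force: 0.0
```

```bash
python3 look.py
```

```text
scene c [0.5514 0.0055] size [132. 180.] rel deg 77.5 c in stop mm [-150.3    8.2] tool in housing mm [-73.1  69.5] tool-housing deg -0.2
top c [0.5561 0.0085] size [125. 152.] rel deg 76.1 c in stop mm [-145.2   10.3] tool in housing mm [-78.   72.2] tool-housing deg 1.2
```

Call:
{"op": "play_rows", "data": {
  "plan": "0.6 -0.6 0 0.05; 0.6 -0.4 0 0.05; 0.6 -0.3 0 0.05; 0.6 -0.3 0 0.05; 0.6 -0.3 0 0.05"
}}

```text
time_s: 4.3
ee_pos: [0.4632, -0.0331, 0.027]
tool_rot: [0.0, 0.801, 0.599, -0.0]
ft_force: [-1.9, -6.4, 3.1]
grip_width: 0.0
grasp_force: 0.0
```

```bash
python3 look.py
```

```text
scene c [0.5502 0.017 ] size [139. 178.] rel deg 63.7 c in stop mm [-149.4   19.7] tool in housing mm [-71.9  70.1] tool-housing deg -0.6
top c [0.5482 0.0222] size [129. 170.] rel deg 64.5 c in stop mm [-150.4   25.2] tool in housing mm [-75.4  67.9] tool-housing deg -1.5
```

Call:
{"op": "play_rows", "data": {
  "plan": "0.6 -0.5 0 0.05; 0.6 -0.4 0 0.05; 0.6 -0.4 0 0.05; 0.6 -0.3 0 0.05; 0.6 -0.3 0 0.05"
}}

```text
time_s: 4.9
ee_pos: [0.4562, 0.0015, 0.0265]
tool_rot: [-0.0, 0.869, 0.494, -0.001]
ft_force: [-2.9, -4.8, 2.2]
grip_width: -0.0001
grasp_force: 0.0
```

Call:
{"op": "play_rows", "data": {
  "plan": "0.6 -0.3 0 0.05; 0.6 -0.3 0 0.05; 0.6 -0.3 0 0.05; 0 0 0 0; 0 0 0 0"
}}

```text
time_s: 5.4
ee_pos: [0.4594, 0.0216, 0.0264]
tool_rot: [-0.0, 0.903, 0.429, 0.0]
ft_force: [-1.2, -1.0, 0.3]
grip_width: -0.0003
grasp_force: 0.0
```

```bash
sed -i 's/z>.058/z>.064/' look.py; python3 look.py a2
```

```text
scene c [0.5558 0.0359] size [145. 172.] rel deg 41.8 c in stop mm [-140.4   37.3] tool in housing mm [-70.3  67.5] tool-housing deg -1.5
top c [0.5798 0.0254] size [129. 116.] rel deg 131.3 c in stop mm [-118.8   22.6] tool in housing mm [92.1 77.5] tool-housing deg -91.0
```

View pics/a2.png

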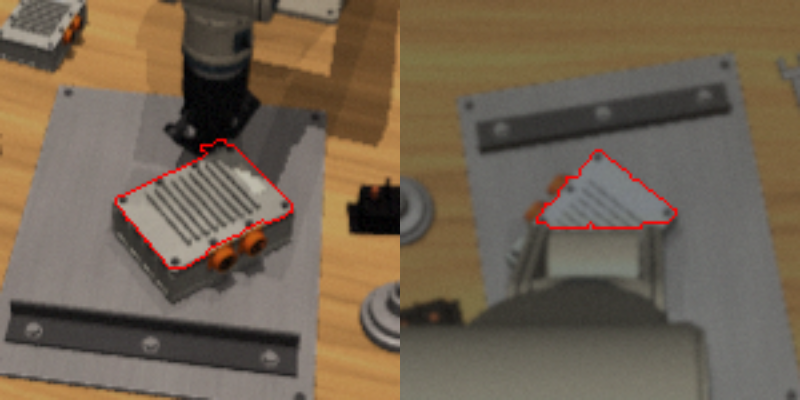

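The sockets now face front-left, and the housing is about 42° off the stop and well clear of it. The outline caught a little of the gripper at (215,148), so I'll add a brightness limit and keep pushing.

Call:
{"op": "play_rows", "data": {
  "plan": "0.6 -0.5 0 0.05; 0.6 -0.4 0 0.05; 0.6 -0.4 0 0.05; 0.6 -0.3 0 0.05; 0.6 -0.3 0 0.05"
}}

```text
time_s: 6.0
ee_pos: [0.4657, 0.0557, 0.0261]
tool_rot: [-0.0, 0.95, 0.311, -0.001]
ft_force: [-5.7, -3.3, 2.2]
grip_width: 0.0002
grasp_force: 0.0
```

Call:
{"op": "play_rows", "data": {
  "plan": "0.6 -0.4 0 0.05; 0.6 -0.3 0 0.05; 0.6 -0.3 0 0.05; 0 0 0 0; 0 0 0 0"
}}

```text
time_s: 6.5
ee_pos: [0.4764, 0.074, 0.0262]
tool_rot: [-0.0, 0.971, 0.24, -0.0]
ft_force: [-2.2, -0.8, 0.0]
grip_width: 0.0002
grasp_force: 0.0
```

```bash
sed -i 's/-c\["image"\].min(2)<45/-c["image"].min(2)<45\n        gray\&=c["image"].max(2)>95/' look.py; python3 look.py a3
```

```text
scene c [0.5754 0.0558] size [127. 169.] rel deg 18.7 c in stop mm [-117.6   53.3] tool in housing mm [-77.5  64.2] tool-housing deg -1.4
top c [0.5783 0.0493] size [125. 156.] rel deg 18.6 c in stop mm [-115.9   46.4] tool in housing mm [-77.   71.2] tool-housing deg -1.3
```

View pics/a3.png

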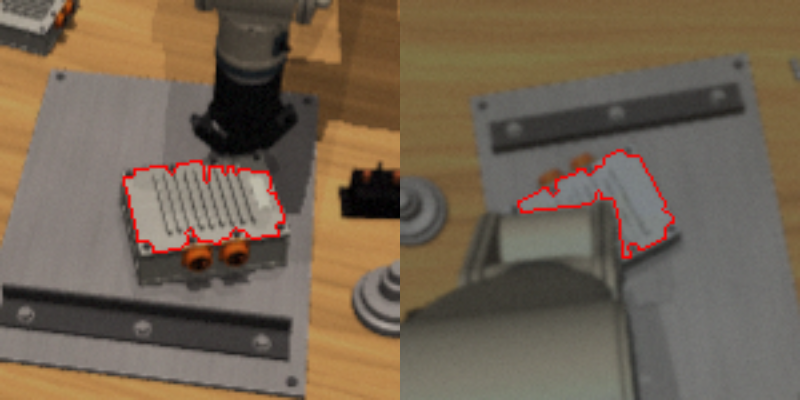

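The housing is now about 18.7° off, with its sockets turned toward the stop. I'll finish the turn.

Call:
{"op": "play_rows", "data": {
  "plan": "0.6 -0.4 0 0.05; 0.6 -0.4 0 0.05; 0.6 -0.3 0 0.05; 0.6 -0.3 0 0.05; 0.6 -0.3 0 0.05"
}}

```text
time_s: 7.1
ee_pos: [0.4964, 0.1008, 0.0261]
tool_rot: [0.0, 0.993, 0.116, -0.001]
ft_force: [-5.4, -0.9, 2.2]
grip_width: -0.0001
grasp_force: 0.0
```

```bash
sed -i 's/>95/>75/' look.py; python3 look.py
```

```text
scene c [0.5887 0.0608] size [128. 170.] rel deg 6.2 c in stop mm [-103.5   55.8] tool in housing mm [-77.   64.8] tool-housing deg -3.4
top c [0.5905 0.0552] size [126. 160.] rel deg 4.7 c in stop mm [-102.9   50. ] tool in housing mm [-78.8  68.6] tool-housing deg -1.9
```

Call:
{"op": "play_rows", "data": {
  "plan": "0.5 -0.2 0 0.025; 0.4 -0.2 0 0.024; -1 0 0 0; -1.5 1 0 0; 0 2 0 0"
}}

```text
time_s: 7.7
ee_pos: [0.4843, 0.0727, 0.0262]
tool_rot: [-0.0, 0.996, 0.094, -0.001]
ft_force: [0.9, 0.3, -0.4]
grip_width: 0.0
grasp_force: 0.0
```

Call:
{"op": "play_rows", "data": {
  "plan": "0 2 0 0; 0 2 0 0; 0 0 0.5 0; 0 0 0 0; 0 0 0 0",
  "fingers": 1
}}

```text
time_s: 8.2
ee_pos: [0.4936, 0.0339, 0.0212]
tool_rot: [-0.0, 0.996, 0.093, -0.0]
ft_force: [0.8, -0.0, -0.1]
grip_width: 0.0724
grasp_force: 0.0
```

```bash
python3 look.py a4
```

```text
scene c [0.5942 0.0616] size [129. 169.] rel deg 1.4 c in stop mm [-98.   55.6] tool in housing mm [-104.1   -6.3] tool-housing deg -1.3
top c [0.6268 0.0667] size [ 58. 169.] rel deg -0.2 c in stop mm [-65.   54.7] tool in housing mm [-136.9   -8.5] tool-housing deg 0.4
```

View pics/a4.png

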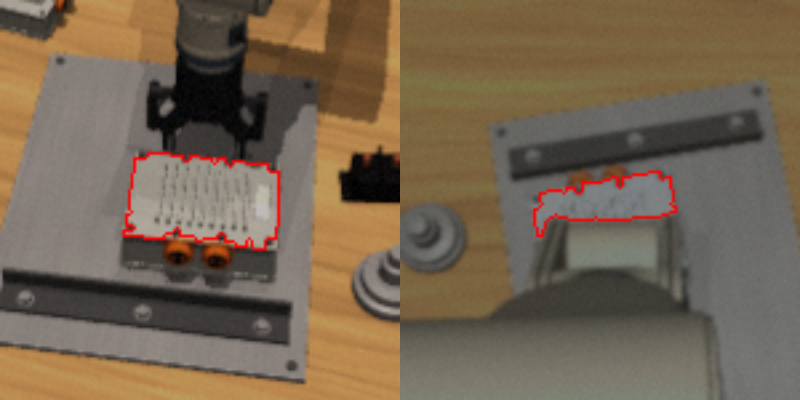

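The housing is nearly square to the stop, within 1.5°, with a gap of about 36 mm. The open fingers straddle its back around (165–240,150). Next I'll do the two-finger push, slowing down near the stop.

Call:
{"op": "play_rows", "data": {
  "plan": "0.8 -0.6 0 0; 0.8 0 0 0; 0.8 0 0 0; 0.6 0 0 0; 0.6 0 0 0"
}}

```text
time_s: 8.8
ee_pos: [0.5259, 0.046, 0.0206]
tool_rot: [-0.0, 0.996, 0.092, -0.003]
ft_force: [-9.2, -2.2, 2.1]
grip_width: 0.0853
grasp_force: 0.0
```

Call:
{"op": "play_rows", "data": {
  "plan": "0.6 0 0 0; 0.6 0 0 0; 0.5 0 0 0; 0.4 0 0 0; 0.3 0 0 0"
}}

```text
time_s: 9.3
ee_pos: [0.5494, 0.0503, 0.0205]
tool_rot: [0.0, 0.996, 0.092, -0.003]
ft_force: [-8.6, -2.4, 3.3]
grip_width: 0.0855
grasp_force: 0.0
```

```bash
python3 look.py; python3 -c "
from cell import get_obs;o=get_obs();print(o['ft_force'],o['wrist_torque'],o['ee_pos'])"
```

```text
scene c [0.6259 0.0671] size [126. 170.] rel deg -0.6 c in stop mm [-65.8  55.2] tool in housing mm [-78.3  -3.3] tool-housing deg 0.7
top c [ 0.6143 -0.015 ] size [57. 15.] rel deg 89.5 c in stop mm [-92.2 -23.4] tool in housing mm [75.5 52.6] tool-housing deg -89.4
[-4.60180536 -0.70878583 -0.52823544] [-0.11564643  0.63625464 -0.00839765] [0.5500797  0.0503092  0.02057431]
```

Call:
{"op": "play_rows", "data": {
  "plan": "0.3 0 0 0; 0.3 0 0 0; 0.2 0 0 0"
}}

```text
time_s: 9.7
ee_pos: [0.5553, 0.0513, 0.0201]
tool_rot: [0.0, 0.996, 0.093, -0.005]
ft_force: [-15.8, -4.4, 3.2]
grip_width: 0.0856
grasp_force: 0.0
```

Call:
{"op": "play_rows", "data": {
  "plan": "0.1 0 0 0; 0.1 0 0 0; 0 0 0 0"
}}

```text
time_s: 10.0
ee_pos: [0.5551, 0.0513, 0.0197]
tool_rot: [0.0, 0.996, 0.093, -0.007]
ft_force: [-17.4, -5.0, 7.3]
grip_width: 0.0855
grasp_force: 0.0
```

```bash
python3 look.py; python3 -c "
from cell import get_obs;o=get_obs();print(o['ft_force'],o['wrist_torque'],o['ee_pos'])"
```

```text
scene c [0.6319 0.0681] size [128. 170.] rel deg 0.3 c in stop mm [-59.8  55.1] tool in housing mm [-78.5  -2. ] tool-housing deg -0.2
top c [ 0.6274 -0.0128] size [84. 15.] rel deg 90.3 c in stop mm [-78.9 -23.6] tool in housing mm [76.5 59. ] tool-housing deg -90.1
[-16.83175437  -4.78064224   6.31572996] [-0.46239635  1.96961324  0.35497143] [0.55512039 0.05136614 0.01973134]
```

Call:
{"op": "play_rows", "data": {
  "plan": "0.2 0 0 0; 0.1 0 0 0; -0.5 0 0 0; -1 0 0 0; -2 0 0 0"
}}

```text
time_s: 10.6
ee_pos: [0.532, 0.0465, 0.0216]
tool_rot: [0.0, 0.996, 0.092, 0.002]
ft_force: [0.5, -0.3, 0.7]
grip_width: 0.0853
grasp_force: 0.0
```

Call:
{"op": "play_rows", "data": {
  "plan": "-2 0 0 0; -1 0 -3 0; 0 0 -4 0; 0 0 -4 0; -4 0 -4 0"
}}

```text
time_s: 11.1
ee_pos: [0.4708, 0.0348, 0.1698]
tool_rot: [0.0, 0.996, 0.092, 0.004]
ft_force: [0.3, 0.2, 0.9]
grip_width: 0.0856
grasp_force: 0.0
```

Call:
{"op": "play_rows", "data": {
  "plan": "-1 4.5 0 0; -1 4.5 0 0; -1 4.5 0 0; -1 4.5 0 0; 0 4.5 0 0"
}}

```text
time_s: 11.6
ee_pos: [0.4674, -0.1961, 0.1672]
tool_rot: [0.0, 0.996, 0.092, 0.0]
ft_force: [0.7, 0.5, -0.3]
grip_width: 0.0853
grasp_force: 0.0
```

```bash
python3 look.py a5
python3 - <<'E'
from cell import camera
import cv2
c=camera("top"); cv2.imwrite("pics/t6.png",cv2.resize(c["image"][90:270,150:350,::-1],(800,600)[:2],interpolation=cv2.INTER_CUBIC))
E
```

```text
scene c [0.6314 0.0681] size [128. 170.] rel deg 0.0 c in stop mm [-60.3  55.2] tool in housing mm [-209.5 -229.7] tool-housing deg 0.0
top c [0.6307 0.0662] size [128. 169.] rel deg 0.3 c in stop mm [-61.3  53.4] tool in housing mm [-209.5 -227.1] tool-housing deg -0.2
```

View pics/a5.png

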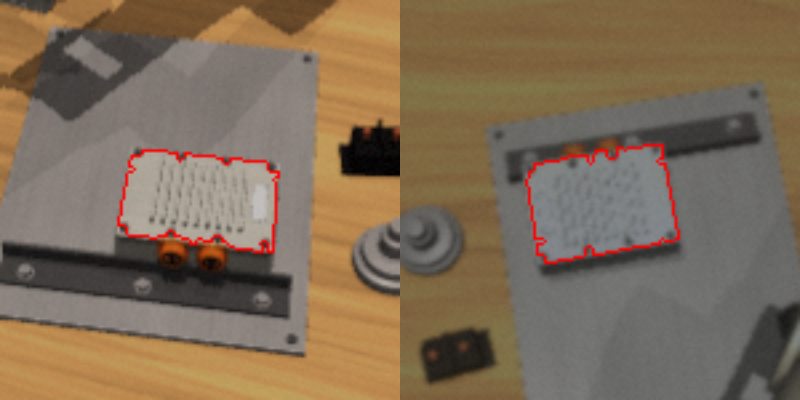

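Both views show the housing against the stop, with the sockets over the bar and the bystanders not moved. The skew is about 0.3° or less, the left end of the socket side sits about 139 mm along the stop, and the gripper is clear.

```bash
python3 -c "
from cell import job_done;print(job_done())"
```

```text
the job is handed in; nothing more can be done
None
```

I turned the housing and pushed it up until the side with the sockets sat against the stop, about 0.3° or less askew by the cameras, then drew the gripper clear and handed the job in after about 12 s; no verdict came back.

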